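# Close up the bushing stock at the packing bench

## Task

The packing bench is being closed up for the night: with the fingertips, push both open drawers of the green drawer unit fully home, and push the lid of the steel bin beside it over and down, without slamming it, until it lies flat and shut on the bin. Only push: nothing is to be lifted, and neither the drawers nor the lid opened further, and the two loose bushings and the paper-wrapped part stay where they stand.

Things in the scene. Friction and masses are not known exactly. Their poses are not given: they have to be found in the camera images.
- drawer_unit: Green sheet-steel drawer unit, fixed to the bench, 200 mm deep (its x), 250 mm wide (y), 80 mm high, with two drawers side by side. Origin: on the bench under the middle of its front face; its +x runs back into the unit, so the front faces its -x (towards the robot, turned up to 0.25 rad); +y is its left as seen from the robot.
- drawer_left (a joint): Opening of the left (+y) drawer, m: 0 fully home, grows as it comes out along the unit's -x, stop at 0.12; starts 0.035 to 0.095. Sliding friction about 2 N, stays where it is left, 0.5 kg.
- drawer_right (a joint): Opening of the right (-y) drawer, as drawer_left.
- drawer_left_front (a point): Middle of the outer face of the left drawer's front plate, 40 mm above the bench; moves with the drawer; axes as drawer_unit; at y = +60.5 mm of the unit, at x = 0 when fully home. Plate 110 mm wide, heights 9 to 71 mm. A steel lip 70 mm wide sticks out 14 mm from it at heights 63.5 to 68.5 mm; push lip or plate. Behind it an open tray 180 mm long holds low bushings.
- drawer_right_front (a point): The same on the right drawer, at y = -60.5 mm of the unit.
- bin: Green steel bin full of bushings, fixed to the bench, 150 mm (its x) by 160 mm (y), 90 mm high, walls 5 mm. Origin: centre of its underside; axes as the drawer unit's (yaw up to 0.25 rad either way). It stands left or right of the drawer unit.
- bin_lid (a joint): Angle of the bin's lid, rad: 0 shut flat on the rim, 1.57 upright, stop at 1.85 (leaning back past upright); starts 1.2 to 1.75. A stiff friction hinge (about 0.4 N m) holds it at any angle; it must be pushed all the way down. The lid is a plain plate 156 mm (x) by 160 mm, 6 mm thick, 0.25 kg, no handle.
- lid_hinge (a point): Middle of the lid's hinge line, on the bin's right (-y) rim at height 90 mm (bin y = -80 mm); the hinge runs along the bin's x. The underside of the lid passes through this line. Open, the lid stands up from here with its outer (top) face towards the bin's -y; it closes by swinging over towards +y and down.
- lid_edge (a point): Middle of the lid's free edge, on its outer (top) face, 160 mm from the hinge; when shut 96 mm above the bench.
- bushing_tall: Loose steel bushing (tube) standing on top of the drawer unit, 44 mm across, 60 mm high, origin at the centre of its underside. Leave alone.
- bushing_short: Loose steel bushing (tube) standing on the bench just in front of the bin, 52 mm across, 35 mm high, origin at the centre of its underside. Leave alone.
- wrapped_part: Loose paper-wrapped round part standing on the bench just behind the bin, 68 mm across, 90 mm high, origin at the centre of its underside. Leave alone.
There are look-alikes about, which are no part of the job. What is shaped like the bin but orange or red is not meant.

How it is judged:
By the outcome, as a careful person would: the job done as asked, in the order asked, and still so for the second after the job is handed in, with the robot touching nothing.
It also fails if it takes over 61 s, if anything falls off the work surface, if the arm or the gripper's body presses on something with over 40 N, if the wrist force passes 120 N, or if a joint passes its speed limit or range.

## Robot

A 7-joint arm with a two-finger parallel gripper is mounted at the origin on the work surface. World frame = base frame: x ahead of the robot, y to its left, z up, the work surface at z = 0. Lengths are in mm, angles in rad, forces in N, time in s.
With the tool pointing down it reaches from about 350 to 900 mm from the base axis. Payload 8.1 kg.
Tool frame: the origin (TCP) lies between the finger pads; the fingertips stand 8 mm ahead of it and the grasp point (between the pads) lies 11 mm behind it; z points along the fingers, y is the line along which they close (so a half turn about z gives the same grasp; the last joint's range is limited). The gripper opens to 92 mm and grips with 3 to 60 N. Pads are 19 mm wide; open, the fingers measure 130 mm over their backs; the gripper's body (75 mm by 190 mm) begins 47 mm behind the grasp point.
Start: joints at [1.212, 0.434, 0.025, 1.573, -0.012, 1.134, -0.075], TCP at [158.112, -604.683, 234.742] pointing down, gripper open.
Joint ranges: [-2.62, 2.62], [-0.44, 2.09], [-1.27, 1.32], [0.08, 2.57], [-1.32, 4.46], [0.12, 2], [-2.74, 2.74]. Speed limits (rad/s): [2.22, 2.22, 3.01, 3.01, 3.14, 3.14, 3.14].

## Interface

Orientations are given as a unit quaternion [w, x, y, z].
In Python, from station import * gives the robot as it stands.
- The arm moves only by the tool arm_command, never from a script. Its argument "motion" is a list that holds one entry, the list of rows, each a list of 7 numbers: the turn, a rotation vector about the tool's x, y, z in degrees, then the shift along the tool's x, y, z in m, then the finger opening in m, from 0 to 0.0918. A call has 1 to 12 rows; each row is the pose to reach, as a shift and turn from the pose commanded when the call began, along the tool's axes at that moment; what a row does not reach only later rows make up. A row lasts 1/8 s, in which the tool goes at most 62.5 mm and 10.7 degrees, less where a joint would pass 70% of its speed; a pose out of reach is approached as far as the arm can. A call with a gripper value outside its range is refused whole. The fingers move at their own pace and stop on an object; the grip force is fixed at half the most. Time passes only in rows, so rows that repeat a pose let the fingers close. It gives the time, the measured TCP pose, the force, the opening and the grip force at its end, in the units of the state.
- sense(): the state, without advancing time (a new reading comes with each control period).
- capture(name): name is "side" or "top"; returns the picture (400x640x3 uint8, red, green, blue); there is no depth.
- camera_info(name): a dict with "fov_y" (degrees; the focal length in pixels is half the picture's height over the tangent of half this angle, whatever the lens; pixels are square), "cx", "cy" (the principal point, pixels), "world_to_cam" (4x4, takes a point from world to camera coordinates). Camera axes: x right, y down, z forward; pixel columns grow to the right and rows downward; lengths in mm; the calibration is good to about 2 mm. A picture is of the moment at which its call begins. camera_info takes no time and is no camera call.
- close_job(): hands the job in; it is judged then, once.
The state is a dict: "t": time; "joint_positions": joint angles; "dq": joint speeds; "tau": joint torques, N m; "ee_pos": TCP position; "orientation": TCP orientation; "wrist_force": force on the tool from outside, world axes, zero at the start; "ft_torque": the same for the moment, N m; "finger_gap": finger opening in mm; "gripper_force": force on a finger pad.
Only numpy, scipy, OpenCV 4.12 (cv2) and the standard library are available. Lean on these libraries where they do the work, as an engineer would, in place of code of your own. Each camera call takes 0.05 s, during which the arm holds its last target. There are 200 camera calls.

## Working session

There is one attempt and no reset: what is moved stays moved. The work goes in short steps, Python scripts to look and compute and a tool call to move; the robot and the scene stay as the last step left them, time stands still between calls to the robot, and variables do not carry over. Pictures are saved under pics/ and viewed, at most 10 in all, crops included, and the job is handed in when it is done.

Besides the shell and the picture viewer there is one more tool, called after ">>>" as a command line: name --argument value ..., lists and objects as JSON in quotes. arm_command: Moves the arm, as the interface text tells. Its arguments: {"type":"object","properties":{"motion":{"type":"array","items":{"type":"array","items":{"type":"array","items":{"type":"number"}}}}},"required":["motion"]}

```bash
mkdir -p pics
python3 - <<'E'
from station import *
import cv2
s=sense();print(s['t'],s['ee_pos'],s['orientation'],s['wrist_force'],s['finger_gap'])
for n in('side','top'):
    im=capture(n);cv2.imwrite(f'pics/{n}0.png',im[:,:,::-1]);c=camera_info(n);print(n,c)
E
```

```text
0.0 [ 157.95825051 -604.20031338  233.94653813] [-7.70615513e-04  9.91837752e-01  1.27503927e-01 -1.67506476e-04] [-0.25533179  0.38570717 -0.33074843] 92.0227624873046
side {'fov_y': 57.97247594820398, 'cx': 315.5160709424808, 'cy': 197.45586145334923, 'world_to_cam': array([[ 9.49807274e-01, -3.12235385e-01, -1.93702414e-02,
        -4.74143047e+02],
       [-2.47206509e-01, -7.11163462e-01, -6.58130285e-01,
         2.02043385e+02],
       [ 1.91716155e-01,  6.29885381e-01, -7.52654849e-01,
         7.40901395e+02],
       [ 0.00000000e+00,  0.00000000e+00,  0.00000000e+00,
         1.00000000e+00]])}
top {'fov_y': 52.68129038295624, 'cx': 324.09518809933957, 'cy': 205.59736486999162, 'world_to_cam': array([[-2.06386251e-02, -9.99623163e-01,  1.80991485e-02,
         1.42858496e-01],
       [-9.96299861e-01,  1.90526067e-02, -8.38068341e-02,
         5.30990411e+02],
       [ 8.34304166e-02, -1.97618369e-02, -9.96317638e-01,
         1.02235965e+03],
       [ 0.00000000e+00,  0.00000000e+00,  0.00000000e+00,
         1.00000000e+00]])}
```

View pics/top0.png

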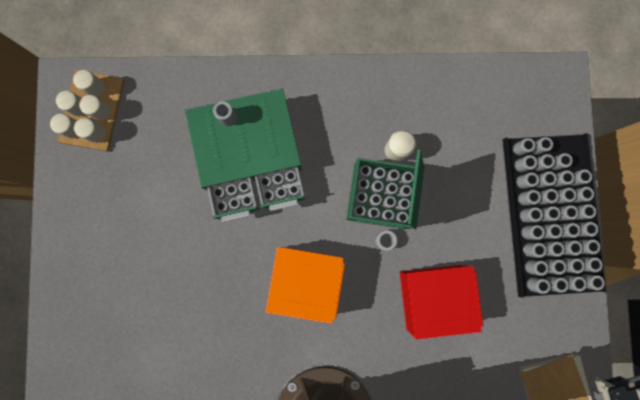

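View pics/side0.png

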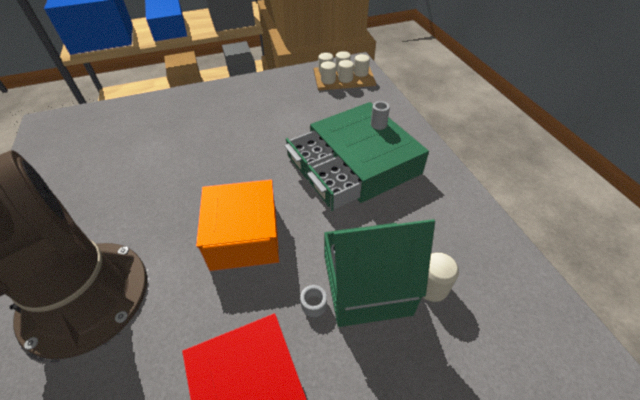

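```bash
python3 - <<'E'
import cv2,numpy as np
t=cv2.imread('pics/top0.png');s=cv2.imread('pics/side0.png')
f=lambda i,x,y,w,h:cv2.resize(i[y:y+h,x:x+w],(400,300),interpolation=cv2.INTER_CUBIC)
a=np.vstack([np.hstack([f(t,180,85,133,100),f(t,190,150,133,100)]),np.hstack([f(t,330,130,133,100),f(s,310,210,133,100)])])
cv2.imwrite('pics/crops.png',a)
E
cat > h.py <<'E'
import numpy as np
from station import *
def cam(n):
    c=camera_info(n);T=c['world_to_cam'];f=200/np.tan(np.radians(c['fov_y']/2));return T[:3,:3],T[:3,3],f,c['cx'],c['cy']
def ray(n,u,v):
    R,t,f,cx,cy=cam(n);d=R.T@np.array([(u-cx)/f,(v-cy)/f,1]);return -R.T@t,d
def plane(n,u,v,z):
    o,d=ray(n,u,v);return o+d*(z-o[2])/d[2]
def proj(n,p):
    R,t,f,cx,cy=cam(n);q=R@np.array(p,float)+t;return np.round([cx+f*q[0]/q[2],cy+f*q[1]/q[2]],1)
E
```

```text
(no output)
```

View pics/crops.png

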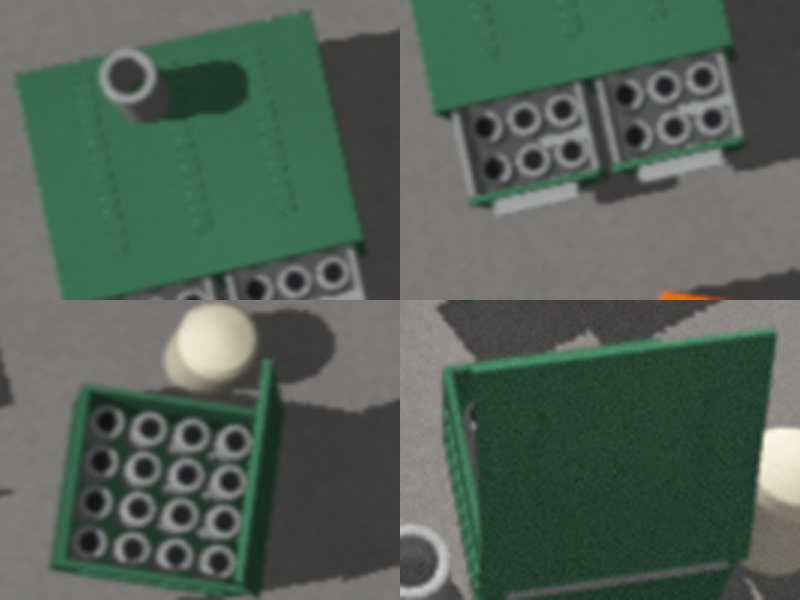

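Run:
```python
from h import *
r=lambda a:np.round(a,1)
P=lambda u,v,z:plane('top',u,v,z)
print('unit BL BR FL FR')
for u,v in((185,110),(283,89),(201.6,186.6),(301.4,165)):print(r(P(u,v,80)))
print('plates')
for u,v in((213.3,217.5),(255.5,209.2),(260.5,205.9),(303.7,197.2)):print(r(P(u,v,71)))
print('lips')
for u,v in((222.3,220.8),(249.2,215.5),(269.8,209.9),(297,203.9)):print(r(P(u,v,68.5)))
print('bin BL FL FR')
for u,v in((356.6,158.3),(347.3,219.1),(411.5,227.1)):print(r(P(u,v,90)))
BL,FL=P(356.6,158.3,90),P(347.3,219.1,90)
ex=(BL-FL)/np.linalg.norm(BL-FL);ey=np.array([-ex[1],ex[0],0]);c=(BL+FL)/2-80*ey
FR=P(411.5,227.1,90);print('yaw',np.arctan2(ex[1],ex[0]),'c',c,'FR exp',c-75*ex-80*ey)
for a in(1.2,1.3,1.4,1.5,1.6,1.7):
  q=c-80*ey+160*(np.cos(a)*ey+np.sin(a)*np.array([0,0,1]))
  print(a,r(q),[(proj(n,q-78*ex),proj(n,q+78*ex)) for n in('top','side')])
print('side hinge',[proj('side',c-80*ey+s*75*ex) for s in(-1,1)])
for n,u,v,z in(('bs',387,240,35),('wp',402,144,90),('bt',222.5,110,140)):print(n,r(P(u,v,z)))
```

```text
unit BL BR FL FR
[770.2 330.3  80. ]
[820.3  87.4  80. ]
[578.3 288.5  80. ]
[627.4  44.5  80. ]
plates
[502.8 262.2  71. ]
[521.2 159.2  71. ]
[529.1 146.9  71. ]
[548.6  40.4  71. ]
lips
[494.4 240.9  68.5]
[506.1 175.1  68.5]
[518.9 124.5  68.5]
[532.5  57.3  68.5]
bin BL FL FR
[639.7 -91.   90. ]
[491.4 -64.4  90. ]
[ 469.  -219.2   90. ]
yaw -0.1771853048444196 c [ 551.49827002 -156.42730845   90.        ] FR exp [ 463.57172006 -221.95533155   90.        ]
1.2 [ 547.6 -178.1  239.1] [(array([401.8, 224.5]), array([412.3, 150.4])), (array([328.5, 227.2]), array([427.9, 214.7]))]
1.3 [ 544.9 -193.   244.2] [(array([409.7, 225.6]), array([420.1, 151. ])), (array([330.2, 233.4]), array([432. , 220.4]))]
1.4 [ 542.2 -208.4  247.7] [(array([417.7, 226.7]), array([428. , 151.8])), (array([332.1, 240.7]), array([436.2, 227.3]))]
1.5 [ 539.4 -224.   249.6] [(array([425.7, 227.9]), array([435.9, 152.9])), (array([334. , 249.2]), array([440.5, 235.2]))]
1.6 [ 536.6 -239.8  249.9] [(array([433.5, 229.2]), array([443.6, 154. ])), (array([336. , 258.7]), array([444.7, 244.3]))]
1.7 [ 533.8 -255.5  248.7] [(array([441.1, 230.4]), array([451.1, 155.4])), (array([338.1, 269.3]), array([448.8, 254.3]))]
side hinge [array([335.1, 305.4]), array([419.3, 293.3])]
bs [ 439.  -168.3   35. ]
wp [ 673.5 -203.7   90. ]
bt [749. 224. 140.]
```

The unit is at (245,150) in the top picture. The bin is the open green one at (385,193); its steel is green and its lid is open at about 1.28 rad. The orange box (306,285) and the red box (441,301) are look-alikes, ruled out by colour. The crops confirm this. Both drawers are about 78 mm open, with a unit yaw of about 0.205.

>>> arm_command --motion '[[[0,0,0,0.04,-0.03,-0.05,0],[0,0,0,0.09,-0.07,-0.09,0],[0,0,0,0.135,-0.1,-0.106,0],[0,0,0,0.18,-0.135,-0.106,0],[0,0,0,0.225,-0.17,-0.106,0],[0,0,0,0.27,-0.2,-0.106,0],[0,0,0,0.311,-0.233,-0.106,0],[0,0,0,0.34,-0.285,-0.106,0],[0,0,1,0.36,-0.34,-0.106,0],[0,0,2,0.38,-0.4,-0.106,0],[0,0,3,0.4,-0.455,-0.106,0],[0,0,3,0.42,-0.51,-0.106,0]]]'

```text
t: 1.6
ee_pos: [435.1, -3.2, 340.7]
orientation: [0.0, 0.995, 0.101, 0.0]
wrist_force: [0.8, -0.6, -0.6]
finger_gap: 0.3
gripper_force: 0.0
```

```bash
cat >> h.py <<'E'
from scipy.spatial.transform import Rotation as Ro
def st():
    s=sense();w,x,y,z=s['orientation'];R=Ro.from_quat([x,y,z,w]).as_matrix()
    print('t',round(s['t'],2),'tcp',np.round(s['ee_pos'],1),'head',round(np.arctan2(R[1,0],R[0,0]),3),'F',np.round(s['wrist_force'],1),'gap',round(s['finger_gap'],1));return s,R
def to(*ps):
    s,R=st()
    for p in ps:print(p,'tool shift mm',np.round(R.T@(np.array(p,float)-s['ee_pos']),1))
E0=np.array([602.9,166.5,0]);yw=.205
def unit(x,y,z):
    return np.round(E0+[x*np.cos(yw)-y*np.sin(yw),x*np.sin(yw)+y*np.cos(yw),z],1)
E
python3 -c "
from h import *
to(unit(-135,60.5,200),unit(-135,60.5,53),unit(-135,-60.5,53))"
```

```text
t 1.6 tcp [435.1  -3.2 340.7] head 0.203 F [ 0.8 -0.6 -0.6] gap 0.3
[458.4 198.3 200. ] tool shift mm [  63.5 -192.7  140.6]
[458.4 198.3  53. ] tool shift mm [  63.5 -192.7  287.6]
[483.   79.8  53. ] tool shift mm [ 63.7 -71.7 287.6]
```

Heading matches. Next I go in front of the left drawer and descend.

>>> arm_command --motion '[[[0,0,0,0.02,-0.05,0.02,0],[0,0,0,0.04,-0.1,0.04,0],[0,0,0,0.055,-0.15,0.07,0],[0,0,0,0.06,-0.19,0.1,0],[0,0,0,0.06,-0.193,0.14,0],[0,0,0,0.06,-0.193,0.18,0],[0,0,0,0.06,-0.193,0.22,0],[0,0,0,0.06,-0.193,0.25,0],[0,0,0,0.06,-0.193,0.275,0],[0,0,0,0.06,-0.193,0.287,0],[0,0,0,0.06,-0.193,0.287,0]]]'

```text
t: 2.98
ee_pos: [454.9, 196.0, 53.3]
orientation: [0.0, 0.995, 0.102, -0.001]
wrist_force: [-0.3, -0.1, 1.0]
finger_gap: 0.2
gripper_force: 0.0
```

```bash
python3 -c "
from h import *;import cv2
s,R=st();d=s['ee_pos']-E0;print('unit x',d[0]*np.cos(yw)+d[1]*np.sin(yw),'y',-d[0]*np.sin(yw)+d[1]*np.cos(yw))
im=capture('side')[60:260,200:460,::-1];cv2.imwrite('pics/a.png',cv2.resize(im,(780,600)))"
```

```text
t 2.98 tcp [454.9 196.   53.3] head 0.204 F [-0.3 -0.1  1. ] gap 0.2
unit x -138.93991416080635 y 58.978857222225386
```

View pics/a.png

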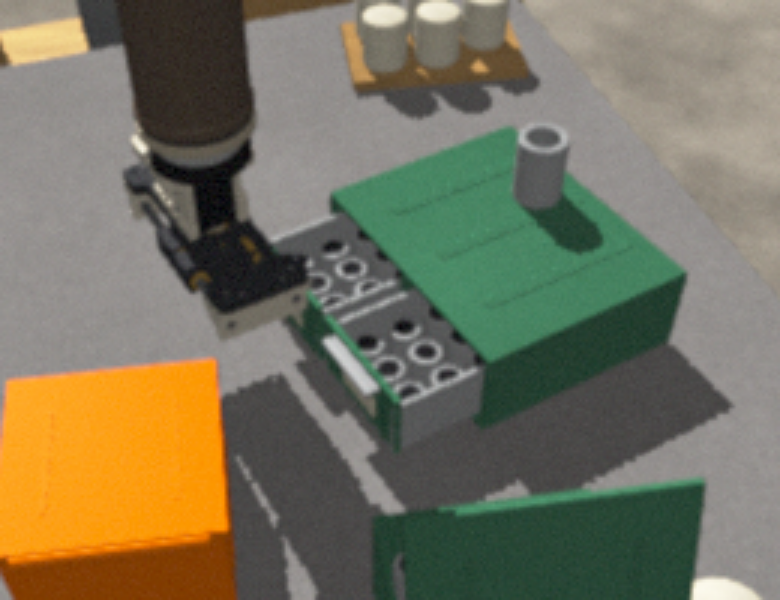

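The gripper stands in front of the left drawer, at crop (250,280), clear of the orange box and the lid. I push it about 100 mm first, then finish slowly.

>>> arm_command --motion '[[[0,0,0,0.012,-0.001,0,0],[0,0,0,0.022,-0.001,0,0],[0,0,0,0.03,-0.001,0,0],[0,0,0,0.038,-0.001,0,0],[0,0,0,0.046,-0.001,0,0],[0,0,0,0.054,-0.001,0,0],[0,0,0,0.062,-0.001,0,0],[0,0,0,0.07,-0.001,0,0],[0,0,0,0.078,-0.001,0,0],[0,0,0,0.086,-0.001,0,0],[0,0,0,0.094,-0.001,0,0],[0,0,0,0.1,-0.001,0,0]]]'

```text
t: 4.53
ee_pos: [553.5, 217.5, 53.6]
orientation: [-0.0, 0.995, 0.102, -0.0]
wrist_force: [-3.1, 0.9, -0.2]
finger_gap: 0.2
gripper_force: 1.1
```

>>> arm_command --motion '[[[0,0,0,0.003,0,0,0],[0,0,0,0.006,0,0,0],[0,0,0,0.009,0,0,0],[0,0,0,0.009,0,0,0]]]'

```text
t: 5.03
ee_pos: [562.3, 218.9, 53.8]
orientation: [0.0, 0.995, 0.101, 0.0]
wrist_force: [-0.8, 0.2, -0.4]
finger_gap: 0.1
gripper_force: 0.2
```

>>> arm_command --motion '[[[0,0,0,0.002,0,0,0],[0,0,0,0.004,0,0,0],[0,0,0,0.006,0,0,0]]]'

```text
t: 5.4
ee_pos: [567.8, 220.1, 53.8]
orientation: [0.0, 0.995, 0.101, -0.0]
wrist_force: [-5.3, -0.5, 2.5]
finger_gap: 0.4
gripper_force: 3.6
```

>>> arm_command --motion '[[[0,0,0,0.002,0,0,0],[0,0,0,0.003,0,0,0],[0,0,0,0.003,0,0,0]]]'

```text
t: 5.78
ee_pos: [567.9, 220.1, 53.5]
orientation: [0.001, 0.995, 0.102, -0.002]
wrist_force: [-12.8, -2.5, 10.5]
finger_gap: 0.1
gripper_force: 6.5
```

Left drawer is home: it stopped hard at unit x of about -23, as predicted. Now the right one.

>>> arm_command --motion '[[[0,0,0,-0.02,0,0,0],[0,0,0,-0.06,0,0,0],[0,0,0,-0.1,0,0,0],[0,0,0,-0.115,0.03,0,0],[0,0,0,-0.115,0.07,0,0],[0,0,0,-0.115,0.11,0,0],[0,0,0,-0.115,0.12,0,0],[0,0,0,-0.105,0.121,0,0],[0,0,0,-0.095,0.121,0,0],[0,0,0,-0.087,0.121,0,0],[0,0,0,-0.079,0.121,0,0]]]'

```text
t: 7.15
ee_pos: [517.8, 87.6, 53.6]
orientation: [-0.0, 0.995, 0.102, -0.0]
wrist_force: [-2.9, 0.9, 0.8]
finger_gap: 0.8
gripper_force: 1.1
```

>>> arm_command --motion '[[[0,0,0,0.008,0,0,0],[0,0,0,0.016,0,0,0],[0,0,0,0.024,0,0,0],[0,0,0,0.032,0,0,0],[0,0,0,0.04,0,0,0],[0,0,0,0.048,0,0,0],[0,0,0,0.056,0,0,0],[0,0,0,0.062,0,0,0],[0,0,0,0.066,0,0,0],[0,0,0,0.069,0,0,0],[0,0,0,0.071,0,0,0],[0,0,0,0.073,0,0,0]]]'

```text
t: 8.65
ee_pos: [589.2, 101.2, 53.8]
orientation: [0.0, 0.995, 0.102, -0.0]
wrist_force: [-2.1, 0.8, 0.1]
finger_gap: 0.6
gripper_force: 1.0
```

>>> arm_command --motion '[[[0,0,0,0.002,0,0,0],[0,0,0,0.004,0,0,0],[0,0,0,0.005,0,0,0],[0,0,0,0.005,0,0,0]]]'

```text
t: 9.15
ee_pos: [593.0, 102.0, 53.6]
orientation: [0.0, 0.995, 0.102, -0.001]
wrist_force: [-6.7, 0.2, 3.8]
finger_gap: 0.1
gripper_force: 3.3
```

>>> arm_command --motion '[[[0,0,0,0.002,0,0,0],[0,0,0,0.002,0,0,0]]]'

```text
t: 9.4
ee_pos: [593.1, 102.0, 53.6]
orientation: [0.001, 0.995, 0.102, -0.003]
wrist_force: [-13.9, -1.1, 10.5]
finger_gap: 0.5
gripper_force: 7.1
```

>>> arm_command --motion '[[[0,0,0,-0.02,0,0,0],[0,0,0,-0.06,0,0,0],[0,0,0,-0.08,0,-0.03,0],[0,0,0,-0.09,0,-0.08,0],[0,0,0,-0.1,0,-0.13,0],[0,0,0,-0.1,0,-0.18,0],[0,0,0,-0.1,0,-0.23,0],[0,0,0,-0.1,0,-0.28,0],[0,0,5,-0.1,0.03,-0.3,0],[0,0,11,-0.1,0.07,-0.3,0],[0,0,17,-0.1,0.12,-0.3,0],[0,0,21.9,-0.1,0.17,-0.3,0]]]'

```text
t: 10.9
ee_pos: [533.1, -86.1, 354.5]
orientation: [0.0, 0.996, -0.091, 0.001]
wrist_force: [0.9, -0.6, -0.3]
finger_gap: 0.8
gripper_force: 0.0
```

```bash
cat >> h.py <<'E'
by=-.177;H=np.array([537.4,-235.1,90])
def lid(x,y,z): return np.round(H+[x*np.cos(by)-y*np.sin(by),x*np.sin(by)+y*np.cos(by),z],1)
E
python3 -c "
from h import *;import cv2
to(lid(0,-45,250),lid(0,-45,144),lid(0,15,144))
im=capture('side')[60:360,240:640,::-1];t=capture('top')[70:270,170:440,::-1]
cv2.imwrite('pics/b.png',cv2.vconcat([cv2.resize(im,(400,300)),cv2.resize(t,(400,296))]))"
```

```text
t 10.9 tcp [533.1 -86.1 354.5] head -0.182 F [ 0.9 -0.6 -0.3] gap 0.8
[ 529.5 -279.4  340. ] tool shift mm [ 31.5 190.8  14.6]
[ 529.5 -279.4  234. ] tool shift mm [ 31.3 190.7 120.6]
[ 540.  -220.3  234. ] tool shift mm [ 30.9 130.7 120.6]
```

View pics/b.png

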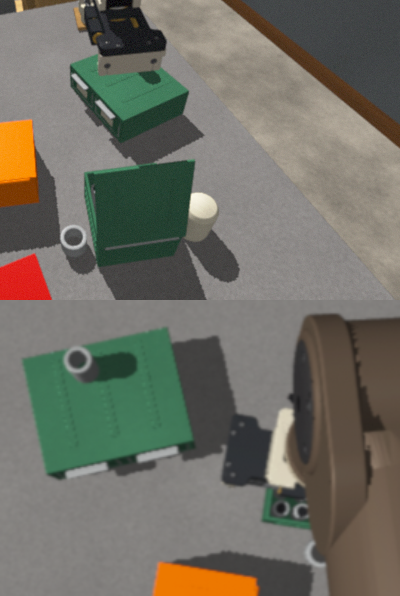

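Both drawers are flush: in the top view the lips at (85,470) and (157,455) sit right at the unit front. The bushings are unmoved. Next I go to the lid's outer side.

>>> arm_command --motion '[[[0,0,0,0.01,0.05,0,0],[0,0,0,0.02,0.1,0,0],[0,0,0,0.03,0.15,0,0],[0,0,0,0.031,0.191,0,0],[0,0,0,0.031,0.193,0.02,0],[0,0,0,0.031,0.193,0.05,0],[0,0,0,0.031,0.193,0.08,0],[0,0,0,0.031,0.193,0.11,0],[0,0,0,0.031,0.193,0.12,0],[0,0,0,0.031,0.193,0.12,0]]]'

```text
t: 12.25
ee_pos: [528.7, -279.6, 233.9]
orientation: [0.0, 0.996, -0.089, -0.0]
wrist_force: [0.5, -0.3, 0.0]
finger_gap: 0.5
gripper_force: 0.0
```

```bash
python3 -c "
from h import *;import cv2
r=19
ps=[]
for a in (1.28,1.1,.95,.8,.65,.5,.35,.2,.1,0,-.03):
  c,s=np.cos(a),np.sin(a);L=140
  ps.append(lid(0,L*c-6*s-r,L*s+6*c+8))
to(*ps)
im=capture('side')[140:340,240:500,::-1];cv2.imwrite('pics/c.png',cv2.resize(im,(780,600)))"
```

```text
t 12.25 tcp [ 528.7 -279.6  233.9] head -0.179 F [ 0.5 -0.3  0. ] gap 0.5
[ 540.1 -219.9  233.8] tool shift mm [  0.6 -60.8   0.1]
[ 544.3 -196.6  225.5] tool shift mm [  0.6 -84.4   8.4]
[ 547.5 -178.4  215.4] tool shift mm [   0.5 -102.9   18.5]
[ 550.5 -162.   202.6] tool shift mm [   0.5 -119.6   31.3]
[ 553.  -147.7  187.5] tool shift mm [   0.5 -134.1   46.4]
[ 555.2 -135.7  170.4] tool shift mm [   0.5 -146.3   63.5]
[ 556.8 -126.4  151.6] tool shift mm [   0.4 -155.8   82.3]
[ 558.  -119.9  131.7] tool shift mm [   0.4 -162.4  102.2]
[ 558.5 -117.3  117.9] tool shift mm [   0.5 -165.   116. ]
[ 558.7 -116.   104. ] tool shift mm [   0.4 -166.3  129.9]
[ 558.7 -115.9   99.8] tool shift mm [   0.4 -166.4  134.1]
```

View pics/c.png

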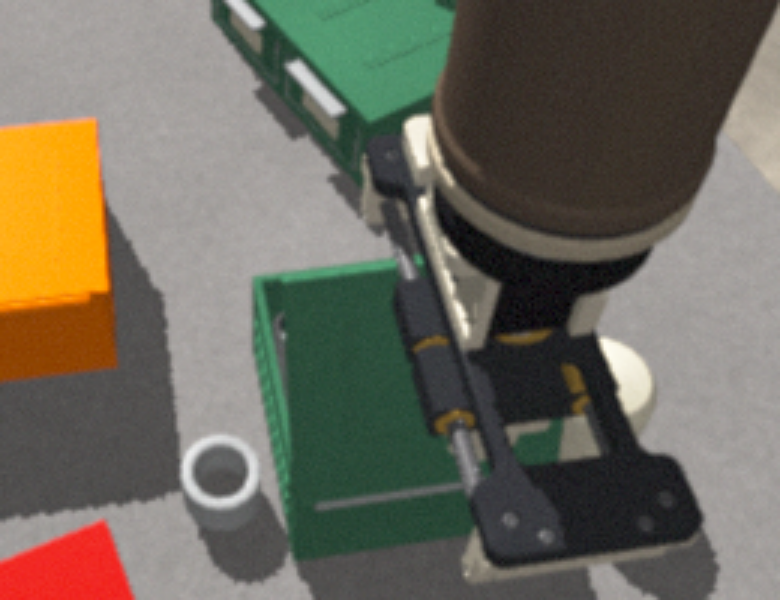

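The gripper stands on the lid's outer (right) side, at crop (570,540), with nothing touching. Now I swing the lid over along the arc.

>>> arm_command --motion '[[[0,0,0,0,-0.025,0,0],[0,0,0,0,-0.045,0,0],[0,0,0,0,-0.055,0,0],[0,0,0,0,-0.061,0.001,0],[0,0,0,0,-0.069,0.003,0],[0,0,0,0,-0.077,0.006,0],[0,0,0,0,-0.084,0.009,0],[0,0,0,0,-0.091,0.012,0],[0,0,0,0,-0.097,0.0155,0],[0,0,0,0,-0.103,0.0185,0]]]'

```text
t: 13.55
ee_pos: [546.9, -177.9, 214.9]
orientation: [0.0, 0.996, -0.089, -0.0]
wrist_force: [0.8, -1.6, 0.2]
finger_gap: 0.2
gripper_force: 1.0
```

>>> arm_command --motion '[[[0,0,0,0,-0.006,0.004,0],[0,0,0,0,-0.012,0.008,0],[0,0,0,0,-0.017,0.013,0],[0,0,0,0,-0.022,0.018,0],[0,0,0,0,-0.027,0.023,0],[0,0,0,0,-0.031,0.028,0],[0,0,0,0,-0.036,0.034,0],[0,0,0,0,-0.04,0.04,0],[0,0,0,0,-0.043,0.045,0]]]'

```text
t: 14.68
ee_pos: [554.6, -135.5, 169.8]
orientation: [-0.0, 0.996, -0.089, -0.0]
wrist_force: [0.8, 1.1, 2.6]
finger_gap: 0.6
gripper_force: 1.0
```

```bash
python3 -c "
from h import *;import cv2
st()
im=capture('side')[140:340,240:500,::-1];cv2.imwrite('pics/d.png',cv2.resize(im,(780,600)))"
```

```text
t 14.68 tcp [ 554.6 -135.5  169.8] head -0.179 F [0.8 1.1 2.6] gap 0.6
```

View pics/d.png

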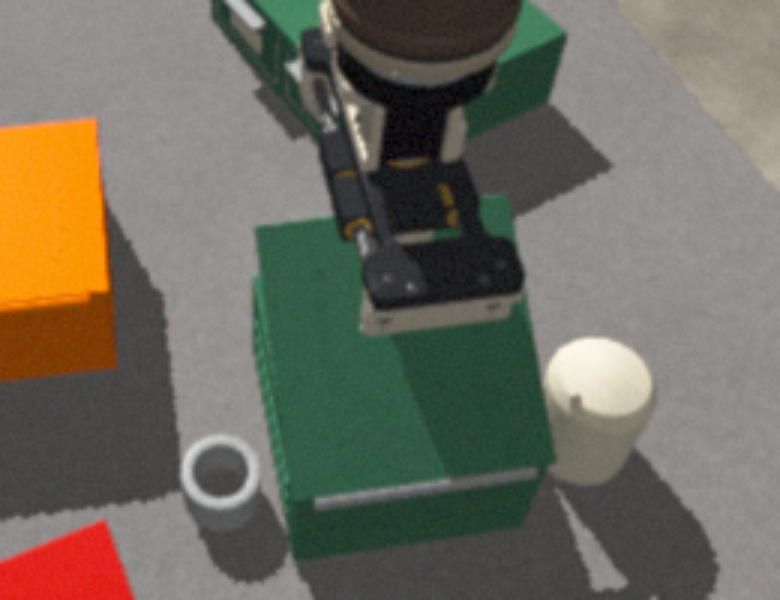

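The lid has swung well over, with its free edge at crop (385,215), and the fingertips are on it with about 3 N. I continue down slowly.

>>> arm_command --motion '[[[0,0,0,0,-0.003,0.005,0],[0,0,0,0,-0.006,0.011,0],[0,0,0,0,-0.008,0.016,0],[0,0,0,0,-0.01,0.021,0],[0,0,0,0,-0.012,0.026,0],[0,0,0,0,-0.014,0.032,0],[0,0,0,0,-0.016,0.037,0],[0,0,0,0,-0.017,0.042,0],[0,0,0,0,-0.018,0.047,0],[0,0,0,0,-0.019,0.052,0],[0,0,0,0,-0.019,0.055,0],[0,0,0,0,-0.019,0.058,0]]]'

```text
t: 16.23
ee_pos: [558.0, -117.0, 112.1]
orientation: [-0.0, 0.996, -0.089, -0.0]
wrist_force: [-0.6, 1.4, 1.4]
finger_gap: 0.1
gripper_force: 0.9
```

>>> arm_command --motion '[[[0,0,0,0,0,0.002,0],[0,0,0,0,0,0.004,0],[0,0,0,0,0,0.006,0],[0,0,0,0,0,0.007,0],[0,0,0,0,0,0.008,0],[0,0,0,0,0,0.008,0]]]'

```text
t: 16.98
ee_pos: [558.0, -117.1, 104.4]
orientation: [0.0, 0.996, -0.089, 0.0]
wrist_force: [-0.7, 1.5, 3.7]
finger_gap: 0.4
gripper_force: 1.8
```

>>> arm_command --motion '[[[0,0,0,0,0,0.001,0],[0,0,0,0,0,0.002,0],[0,0,0,0,0,0.002,0]]]'

```text
t: 17.35
ee_pos: [558.1, -117.1, 104.1]
orientation: [0.0, 0.996, -0.089, 0.0]
wrist_force: [-7.6, 2.6, 22.4]
finger_gap: 0.4
gripper_force: 11.4
```

>>> arm_command --motion '[[[0,0,0,0,0,0.001,0],[0,0,0,0,0,0.001,0]]]'

```text
t: 17.6
ee_pos: [558.1, -117.1, 103.9]
orientation: [0.001, 0.996, -0.089, 0.001]
wrist_force: [-11.8, 2.4, 31.8]
finger_gap: 0.5
gripper_force: 16.2
```

The lid is hard on the rim: the tips stopped at a height of 96 mm. I retreat upward and take a last look.

>>> arm_command --motion '[[[0,0,0,0,0,-0.01,0],[0,0,0,0,0,-0.04,0],[0,0,0,0,0,-0.09,0],[0,0,0,0,0,-0.14,0],[0,0,0,0,0,-0.19,0],[0,0,0,-0.02,0.04,-0.22,0],[0,0,0,-0.04,0.1,-0.22,0],[0,0,0,-0.06,0.15,-0.22,0],[0,0,0,-0.08,0.2,-0.22,0],[0,0,0,-0.1,0.25,-0.22,0],[0,0,0,-0.12,0.3,-0.22,0],[0,0,0,-0.12,0.3,-0.22,0]]]'

```text
t: 19.1
ee_pos: [382.4, -395.6, 320.6]
orientation: [0.001, 0.996, -0.094, -0.001]
wrist_force: [-0.2, 1.0, -0.2]
finger_gap: 0.4
gripper_force: 0.0
```

```bash
python3 -c "
from h import *;import cv2
st()
t=capture('top')[70:270,170:440,::-1];s=capture('side')[60:360,240:640,::-1]
cv2.imwrite('pics/e.png',cv2.vconcat([cv2.resize(s,(400,300)),cv2.resize(t,(400,296))]))"
```

```text
t 19.1 tcp [ 382.4 -395.6  320.6] head -0.188 F [-0.2  1.  -0.2] gap 0.4
```

View pics/e.png

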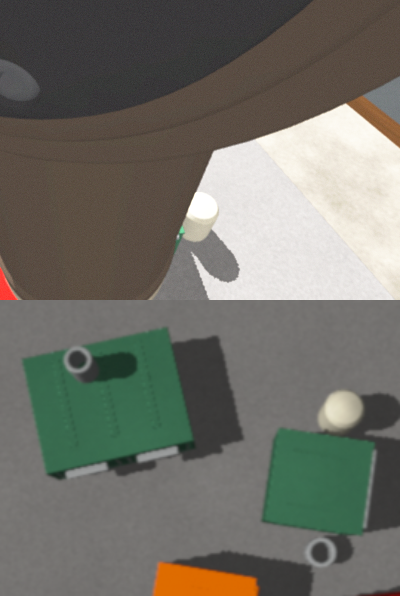

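The top view shows both drawers flush at (85,470) and (157,455), the lid flat on the bin at (320,480), and the bushings and wrapped part in place. I hand in.

```bash
python3 -c "
from station import *
print(close_job())"
```

```text
the job is handed in; nothing more can be done
None
```

I pushed both drawers fully home, then the bin lid slowly down until it lay flat and shut; the bushings and wrapped part look unmoved in the last picture, and I handed the job in at about 19 s.

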